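# Run the nuts from the gated scoop into the canister

### The arm

A 6-joint arm with a two-finger parallel gripper is mounted at the origin on the work surface. World frame = base frame: x ahead of the robot, y to its left, z up, the work surface at z = 0. Lengths are in m, angles in rad, forces in N, time in s.
With the tool pointing down it reaches from about 0.375 to 0.9 m from the base axis. Payload 3.1 kg.
Tool frame: the origin (TCP) lies at the very end of the fingers, on their centre line; the grasp point (between the pads) lies 19 mm behind it (manip.hold_point_z is the distance from the TCP to the grasp point, in m); y points along the fingers, z is the direction in which the jaws open and shut, and the axes are right-handed (so a half turn about y gives the same grasp; the last joint's range is limited). The gripper opens to 85 mm and grips with 20 to 120 N. Pads are 22 mm wide; open, the fingers measure 114 mm over their backs; the gripper's body (76 mm by 85 mm) begins 54 mm behind the grasp point. The pads swing forward as they close: fully open they stand 13 mm farther back than shut.
Start: joints at [-1.31, 0.527, 1.433, -0, 1.181, -0.178], TCP at [0.266, -0.566, 0.231] pointing down, gripper open.
Joint ranges: [-3.08, 3.08], [-0.75, 2.2], [0.22, 2.44], [-1.43, 4.57], [0, 2.65], [-2.85, 2.85]. Speed limits (rad/s): [2.79, 2.79, 3.14, 3.14, 3.14, 3.14].

### API

Orientations are given as a unit quaternion [x, y, z, w].
In Python, from station import manip, eyes, workorder gives the robot as it stands. The module is installed in compiled form; this text tells all that it offers.
- The arm moves only by the shell command python3 -m jog 'ROWS' [OPENING] [FORCE]. ROWS is JSON, a list of rows, each a list of 2 entries, a list of its own where there are three numbers: the shift along the tool's x, y, z in cm, then the turn about the tool's y in rad. A call has 1 to 20 rows; each row is the pose to reach, as a shift and turn from the pose commanded when the call began, along the tool's axes at that moment; what a row does not reach only later rows make up. A row lasts 1/12 s, in which the tool goes at most 41.7 mm and 7.16 degrees, less where a joint would pass 70% of its speed; a pose out of reach is approached as far as the arm can. A call with a gripper value outside its range is refused whole. OPENING is the finger opening in cm, from 0 to 8.54, set as the call begins (- or left out, the last holds). The fingers move at their own pace and stop on an object; FORCE is the grip in N (left out, the last holds). Time passes only in rows, so rows that repeat a pose let the fingers close. It gives the time, the measured TCP pose, the force and the opening at its end, in the units of the state.
- manip.sense(): the state, without advancing time (a new reading comes with each control period).
- eyes.snapshot(name): name is "scene" or "top" or "wrist"; returns a dict with "frame" (400x640x3 uint8, red, green, blue), "vfov" (degrees; the focal length in pixels is half the picture's height over the tangent of half this angle, whatever the lens; pixels are square), "cx", "cy" (the principal point, pixels), "rvec" (rotation vector, rad) and "tvec" (3), from world to camera coordinates, as OpenCV has them. Camera axes: x right, y down, z forward; pixel columns grow to the right and rows downward; lengths in m; the calibration is good to about 2 mm. The wrist camera is an equidistant fisheye: a pixel r from the principal point sees the ray r / f radians off the axis. A picture is of the moment at which its call begins. There is no depth.
- workorder.sign_off(): hands the job in, once; it reports no verdict.
The state is a dict: "t": time; "q": joint angles; "qd": joint speeds; "tau": joint torques, N m; "tcp_pos": TCP position; "tool_rot": TCP orientation; "force": force on the tool from outside, world axes, zero at the start; "ft_torque": the same for the moment, N m; "finger_gap": opening from 0.0 (shut) to 1.0 (fully open).
Only numpy, scipy, OpenCV 4.12 (cv2) and the standard library are available. Lean on these libraries where they do the work, as an engineer would, in place of code of your own. Each camera call takes 0.05 s, during which the arm holds its last target. There are 200 camera calls.

### The job

Carry the steel scoop with its four nuts to the stoneware canister, tip it clearly nose-down and press the foot bar of its sprung gate lightly on the near rim of the canister's collar, holding it there until all four nuts have run through into the canister. Feel for the rim: press only against the gate's spring, never hard, and spill no nut. Then stand the empty scoop upright on its legs on the tiles again, clear of the canister, let go of it, and leave everything else where it is.

Things in the scene. Friction and masses are not known exactly. Their poses are not given: they have to be found in the camera images.
- scoop: loose steel scoop, 0.2 to 0.35 kg: straight open-topped trough on four 25 mm legs (x = -75 and +22, y = +-17 mm). Origin on the tiles under it; x to its open nose, z up. Trough from x = -85 (closed back) to +70 mm (open nose), 40 mm wide outside, 34 inside; floor underside z = 25, floor top 29, wall tops 59 mm. Tipped nose-down about 30 degrees, nuts roll out if the gate is open
- scoop_grip (a point): good place to grip the scoop, across its two side walls (40 mm along the scoop's y): at x = -15, y = 0, z = 45 mm in the scoop's frame; axes as the scoop's
- gate_foot (a point): middle of the underside of the gate's foot bar while the gate is shut: scoop x = 45, y = 0, z = 3 mm. The gate is a steel frame round the trough, 50 mm wide, 5 mm thick along x, sliding along scoop z: foot bar (5 mm high) below, straps at the sides, upper bar above (underside z = 49 when shut: it holds the nuts back). This point is fixed to the scoop, it does not follow the gate
- gate_bar (a point): middle of the underside of the gate's upper bar while shut: scoop x = 45, y = 0, z = 49 mm (fixed to the scoop). Pushing the foot bar up lifts the gate against a spring: 2 N to start, 0.4 N more per mm, hard stop at 16 mm (8.4 N). Nuts pass when it is up 8 to 9 mm (about 5.5 N). It shuts by itself. Its travel is not measured
- canister: fixed white stoneware canister, round, 100 mm across, 90 mm tall, origin on its axis at the underside, z up
- canister_top (a point): point on the canister's axis level with its top, 90 mm above the tiles. A steel filling collar rises here on the same axis: a tube, 74 mm outside and 66 mm inside diameter, open at the top, the only way in. How far it is pulled up differs each time and is not measured: its rim is 110 to 134 mm above the tiles. It is stiff and does not give under light presses
- nut0: one of four alike brown nuts in the shell, ball 28 mm across, 11 g, lying in a row in the scoop's trough at the start; origin at its centre
- nut1: one of four alike brown nuts in the shell, ball 28 mm across, 11 g, lying in a row in the scoop's trough at the start; origin at its centre
- nut2: one of four alike brown nuts in the shell, ball 28 mm across, 11 g, lying in a row in the scoop's trough at the start; origin at its centre
- nut3: one of four alike brown nuts in the shell, ball 28 mm across, 11 g, lying in a row in the scoop's trough at the start; origin at its centre
- mug: glass mug, 76 mm across, 85 mm tall, bystander; origin under its centre
- spoon: steel teaspoon, 140 mm long, lying flat, bystander; origin under its middle
- plate: blue plastic plate, 200 mm across, 18 mm tall, bystander; origin under its centre
- butter_dish: lidded white ceramic butter dish, 100 x 160 mm, 88 mm tall, bystander; origin under its centre
- shaker: small glass shaker with steel cap, 44 mm across, 85 mm tall, bystander; origin under its centre
There are look-alikes about, which are no part of the job. Several things have the shape of the scoop; the one meant has the colours described above. What is shaped like the canister but blue or orange is not meant.

How it is judged:
By the outcome, as a careful person would: the job done as asked, in the order asked, and still so for the second after the job is handed in, with the robot touching nothing.
It also fails if it takes over 56 s, if anything falls off the work surface, if the arm or the gripper's body presses on something with over 40 N, if the wrist force passes 120 N, or if a joint passes its speed limit or range.

## Working session

There is one attempt and no reset: what is moved stays moved. The work goes in short steps, Python scripts to look and compute and a shell command to move; the robot and the scene stay as the last step left them, time stands still between calls to the robot, and variables do not carry over. Pictures are saved under pics/ and viewed, about 8 in all and at most 12, crops included, and the job is handed in when it is done.

```bash
mkdir -p pics; cat > h.py <<'E'
import numpy as np,cv2
from scipy.spatial.transform import Rotation as R
from station import manip,eyes,workorder
def snap(n,f):
    s=eyes.snapshot(n); cv2.imwrite(f'pics/{f}.png',s['frame'][:,:,::-1]); np.save(f'pics/{f}.npy',s,allow_pickle=True); return s
def load(f): return np.load(f'pics/{f}.npy',allow_pickle=True).item()
def ray(s,u,v,fish=False):
    f=200/np.tan(np.radians(s['vfov'])/2); a=np.array([u-s['cx'],v-s['cy']])
    if fish:
        r=np.hypot(*a); th=r/f; d=np.r_[a/max(r,1e-9)*np.sin(th),np.cos(th)]
    else: d=np.r_[a/f,1]
    M=R.from_rotvec(np.ravel(s['rvec'])).as_matrix(); return -M.T@np.ravel(s['tvec']),M.T@d
def onz(s,u,v,z,fish=False):
    c,d=ray(s,u,v,fish); return c+d*(z-c[2])/d[2]
def proj(s,p,fish=False):
    f=200/np.tan(np.radians(s['vfov'])/2)
    c=R.from_rotvec(np.ravel(s['rvec'])).as_matrix()@np.array(p)+np.ravel(s['tvec'])
    if fish:
        th=np.arctan2(np.hypot(c[0],c[1]),c[2]); q=c[:2]/np.hypot(c[0],c[1])*th*f
    else: q=c[:2]/c[2]*f
    return q+[s['cx'],s['cy']]
E
python3 - <<'E'
from h import *
print(manip.sense(),manip.hold_point_z)
for n in('top','scene'):
    s=snap(n,n); print(n,s['vfov'],s['cx'],s['cy'],s['rvec'],s['tvec'])
E
```

```text
{'t': 0.0, 'q': array([-1.31050937e+00,  5.28483429e-01,  1.43392347e+00,  1.51963349e-05,
        1.18140350e+00, -1.78509007e-01]), 'qd': array([ 1.28585798e-04,  9.71468151e-04,  8.78955516e-04,  2.12959007e-03,
       -6.75887274e-05, -5.74875928e-04]), 'tau': array([ 1.31702946e-03, -4.42346942e+01, -1.78025186e+01, -1.23369691e-04,
        8.54649232e-03,  5.58936875e-06]), 'tcp_pos': array([ 0.26536597, -0.56506246,  0.23031629]), 'tool_rot': array([-0.15392118,  0.69094014, -0.68937286,  0.15386701]), 'force': array([-0.1827837 , -1.10438018, -0.21067284]), 'ft_torque': array([0.02999589, 0.00840658, 0.00781561]), 'finger_gap': 0.9925102067224334} 0.0187
top 48.07811930126766 316.38912383125023 192.45085530146403 [ 2.18438681 -2.19737574  0.0539999 ] [0.01003584 0.53072052 1.40325902]
scene 44.27552740813542 315.2216322934417 195.64122854774428 [ 2.01621382  1.08376333 -0.49904264] [-0.27643491 -0.21315861  1.60877522]
```

View pics/top.png

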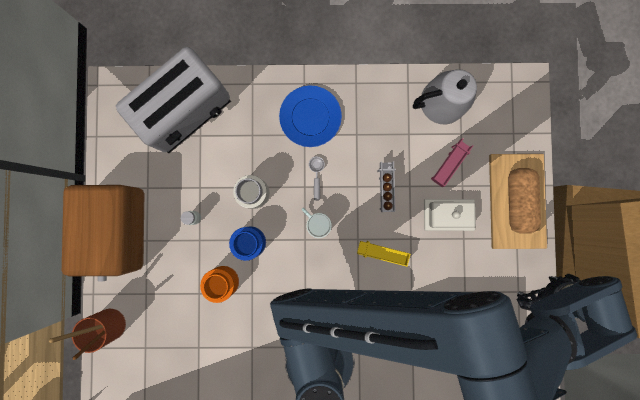

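View pics/scene.png

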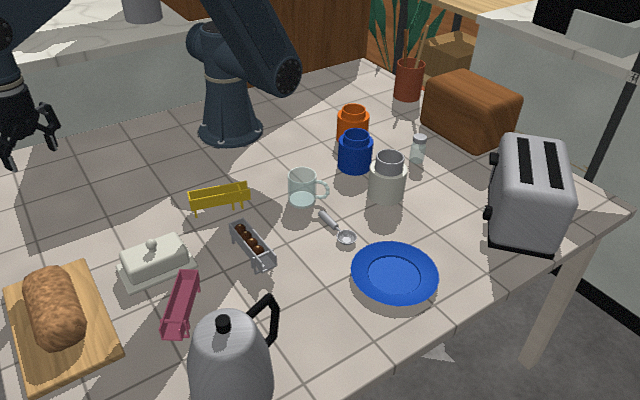

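Seen: scoop candidates in top are steel with four brown nuts (387,187), yellow (384,253) and raspberry (451,162). Canister candidates are white (250,191), blue (247,243) and orange (220,285). I choose the steel scoop and the white canister, and check them in one close crop.

```bash
python3 - <<'E'
from h import *
a=cv2.imread('pics/top.png');b=cv2.imread('pics/scene.png')
def c(i,x,y,w,h,k): return cv2.resize(i[y:y+h,x:x+w],None,fx=k,fy=k,interpolation=cv2.INTER_CUBIC)
# top scoop 352..422 x150..220 ; top can 215..285 x160..230 ; scene scoop 220..290x 210..280; scene can 350..420 x140..210
m=np.vstack([np.hstack([c(a,352,150,80,60,5),c(a,215,160,80,60,5)]),np.hstack([c(b,215,210,80,60,5),c(b,350,145,80,60,5)])])
cv2.imwrite('pics/crop.png',m)
E
```

```text
(no output)
```

View pics/crop.png

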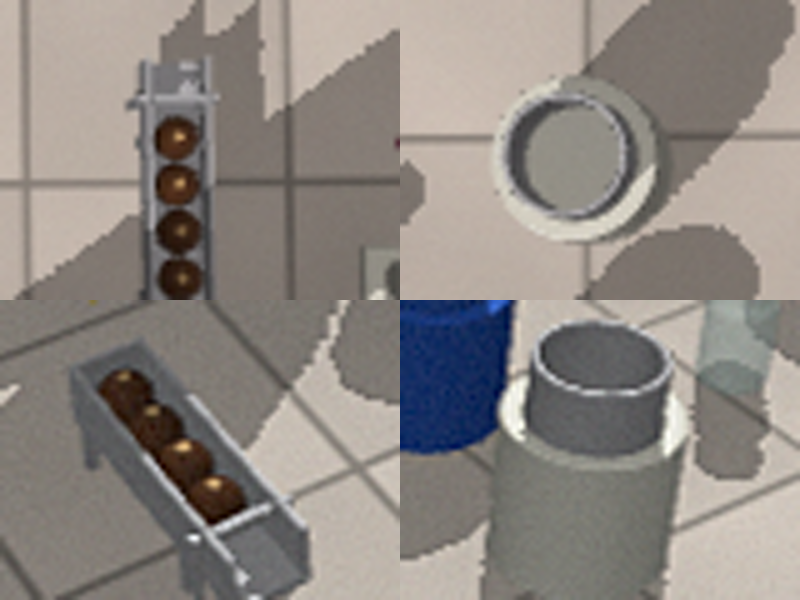

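The crop confirms the choice: steel trough with four brown nuts, nose pointing up in the top image, and a white canister with its steel collar. Measuring now.

```bash
python3 - <<'E'
from h import *
t=load('top');s=load('scene')
print('nose',onz(t,380.6,162.4,.059),onz(t,393.6,162,.059))
print('nuts',onz(t,387.6,177.2,.043),onz(t,388,205.6,.043))
print('canbody',onz(t,250.4,191.7,.09))
(c1,d1),(c2,d2)=ray(t,249,191.2),ray(s,390.2,156.8)
k=np.linalg.lstsq(np.c_[d1,-d2],c2-c1,rcond=None)[0]; print('rim',c1+d1*k[0],c2+d2*k[1])
# scene nose corners: crop (225,600)~ , (308,530) ; back corners (70,368),(142,343)
for u,v in((308,530),(70,368),(142,343)): print(onz(s,215+u/5,210+(v-300)/5,.059))
print('base',[onz(s,350+(u-400)/5,145+(v-300)/5,.134) for u,v in((601,321),(601,397))])
q=manip.sense()['tool_rot']; print(R.from_quat(q).as_matrix())
for n,p in dict(mug=(319,225),spoon=(317,180),plate=(311,116),blue=(247,243),butter=(450,215),shaker=(189,217)).items(): print(n,onz(t,*p,.05))
E
```

```text
nose [ 0.6195748  -0.19112046  0.059     ] [ 0.62055139 -0.23103139  0.059     ]
nuts [ 0.57523826 -0.21440634  0.043     ] [ 0.48716029 -0.21436716  0.043     ]
canbody [0.53008475 0.20420222 0.09      ]
rim [0.52962626 0.20312247 0.12384267] [0.53263642 0.20680885 0.12459459]
[ 0.62624357 -0.19353748  0.059     ]
[ 0.47300665 -0.23359203  0.059     ]
[ 0.47532112 -0.1966895   0.059     ]
base [array([0.51542028, 0.22028771, 0.134     ]), array([0.56895501, 0.17395199, 0.134     ])]
[[-9.05268056e-01 -4.70578831e-04  4.24840588e-01]
 [-4.24840679e-01  1.89560643e-03 -9.05266151e-01]
 [-3.79331463e-04 -9.99998093e-01 -1.91595298e-03]]
mug [ 0.42867977 -0.00074219  0.05      ]
spoon [0.56731558 0.00458886 0.05      ]
plate [0.76722471 0.02209487 0.05      ]
blue [0.37486735 0.22039288 0.05      ]
butter [ 0.45701651 -0.40299203  0.05      ]
shaker [0.45551818 0.39933761 0.05      ]
```

```bash
cat > st.py <<'E'
from h import *
s=manip.sense();M=R.from_quat(s['tool_rot']).as_matrix()
np.set_printoptions(precision=4,suppress=True)
print(s['t'],'p',s['tcp_pos'],'F',s['force'],'gap',s['finger_gap'],'q',s['q']);print(M)
E
python3 -m jog '[[[0,0,-4],0],[[0,0,-8],0],[[0,0,-12],0],[[0,0,-16],0],[[0,0,-20],0],[[0,0,-24],0],[[0,0,-28],0],[[0,0,-32],0],[[0,0,-36],0],[[0,0,-40],0],[[0,0,-40],0],[[0,0,-40],0]]'; python3 st.py; python3 -m jog '[[[0,0,0],0]]'; python3 st.py
```

```text
t: 1.1
tcp_pos: [0.0953, -0.2013, 0.2311]
tool_rot: [-0.153, 0.69, -0.69, 0.153]
force: [0.6, -0.4, -0.4]
finger_gap: 0.998
1.1 p [ 0.0953 -0.2013  0.2311] F [ 0.6458 -0.3817 -0.3572] gap 0.9983438611491944 q [-1.6503 -0.0727  2.3144  0.      0.9001 -0.5157]
[[-0.9064  0.      0.4225]
 [-0.4225  0.0001 -0.9064]
 [-0.0001 -1.     -0.0001]]
t: 1.18
tcp_pos: [0.0955, -0.2048, 0.2317]
tool_rot: [0.154, -0.689, 0.691, -0.153]
force: [-0.8, -0.2, 0.6]
finger_gap: 1.002
1.1833 p [ 0.0955 -0.2048  0.2317] F [-0.8208 -0.2284  0.6163] gap 1.0018226712465843 q [-1.6483 -0.0693  2.3088  0.0001  0.8992 -0.5155]
[[-0.9056 -0.0001  0.424 ]
 [-0.424  -0.0029 -0.9056]
 [ 0.0013 -1.      0.0025]]
```

```bash
python3 -m jog '[[[0,2,-4],0],[[0,5,-6],0],[[0,7,-7],0],[[0,7,-7],0]]'; python3 st.py; python3 -m jog '[[[0,0,0],0],[[0,0,0],0]]'; python3 st.py
```

```text
t: 1.52
tcp_pos: [0.0788, -0.1714, 0.1981]
tool_rot: [-0.156, 0.697, -0.683, 0.152]
force: [-0.6, 0.3, -0.2]
finger_gap: 0.998
1.5167 p [ 0.0788 -0.1714  0.1981] F [-0.56    0.2971 -0.1841] gap 0.9975327163247212 q [-1.7457 -0.0309  2.438  -0.0175  0.7501 -0.6007]
[[-0.9053 -0.009   0.4246]
 [-0.4247  0.0174 -0.9052]
 [ 0.0008 -0.9998 -0.0196]]
t: 1.68
tcp_pos: [0.0794, -0.1693, 0.1981]
tool_rot: [-0.156, 0.697, -0.683, 0.153]
force: [-0.1, 0.3, 0.2]
finger_gap: 1.0
1.6833 p [ 0.0794 -0.1693  0.1981] F [-0.0832  0.2528  0.1669] gap 0.9998390870555053 q [-1.7449 -0.0334  2.4404 -0.0173  0.7522 -0.6018]
[[-0.9046 -0.0086  0.4263]
 [-0.4263  0.0193 -0.9044]
 [-0.0004 -0.9998 -0.0211]]
```

```bash
python3 -m jog '[[[0,4,0],0],[[0,8,0],0],[[0,8,0],0]]'>/dev/null; python3 st.py; python3 -m jog '[[[0,-2,3],0],[[0,-2,3],0]]' >/dev/null; python3 st.py
```

```text
1.9333 p [ 0.0955 -0.2055  0.1491] F [-0.9487  0.386   0.5606] gap 1.0034310827405761 q [-1.6164  0.2326  2.4382 -0.043   0.5071 -0.4479]
[[-0.9046 -0.0192  0.4258]
 [-0.4263  0.0368 -0.9039]
 [ 0.0017 -0.9991 -0.0415]]
2.1 p [ 0.1094 -0.2376  0.1696] F [-0.5849 -2.899   0.4539] gap 1.0004047324680394 q [-1.5549  0.1944  2.3265 -0.0297  0.6521 -0.4014]
[[-0.9042 -0.0185  0.4267]
 [-0.4271  0.0309 -0.9037]
 [ 0.0035 -0.9994 -0.0358]]
```

```bash
python3 -m jog '[[[-4,-2,1],0.04],[[-8,-4,2],0.08],[[-12,-6,3],0.12],[[-16,-8,4],0.16],[[-20,-10,5],0.2],[[-24,-12,6],0.24],[[-28,-14,7],0.28],[[-32,-16,8],0.32],[[-36,-18,9],0.36],[[-40,-20,10],0.4],[[-44,-20,11],0.44],[[-48,-20,12],0.44],[[-52,-20,13],0.44],[[-56,-20,14],0.44],[[-60,-20,15],0.44],[[-64,-20,16],0.44],[[-68,-20,17],0.44],[[-72,-20,18],0.44],[[-74,-20,18.5],0.44],[[-74,-20,18.5],0.44]]'>/dev/null; python3 st.py; python3 -m jog '[[[-4,0,0],0],[[-8,0,0],0],[[-12,0,0],0],[[-16,0,0],0]]' >/dev/null; python3 st.py;  python3 -m jog '[[[-8,0,0],0],[[-8,0,0],0],[[-8,0,0],0]]' >/dev/null; python3 st.py
```

```text
3.7667 p [ 0.8638 -0.0883  0.3558] F [ 0.8276 -0.0375  0.2765] gap 1.0001826492621486 q [-0.2425  0.9004  0.356   0.0382  1.9147  1.338 ]
[[-0.9998 -0.0201  0.0022]
 [-0.0031  0.042  -0.9991]
 [ 0.02   -0.9989 -0.0421]]
4.1 p [ 0.9053 -0.0828  0.3268] F [-0.3722  0.2338  0.8248] gap 0.9973809205652872 q [-0.2265  0.9962  0.2188  0.042   1.9255  1.3595]
[[-1.      0.0096 -0.0005]
 [ 0.0008  0.0382 -0.9993]
 [-0.0095 -0.9992 -0.0382]]
4.35 p [ 0.9225 -0.0777  0.3089] F [-0.1818 -0.2118 -0.8647] gap 1.0030012745946342 q [-0.2182  1.0166  0.2181  0.0456  1.8727  1.3685]
[[-0.9991  0.0426 -0.0009]
 [ 0.0024  0.0351 -0.9994]
 [-0.0425 -0.9985 -0.0352]]
```

```bash
python3 -m jog '[[[-4,0,0],0],[[-8,0,0],0],[[-12,0,0],0],[[-16,0,0],0],[[-20,0,0],0],[[-24,0,0],0],[[-28,0,0],0],[[-32,0,0],0]]'>/dev/null; python3 st.py;  python3 -m jog '[[[-4,-4,0],0],[[-8,-8,0],0],[[-12,-8,0],0],[[-16,-8,0],0],[[-16,-8,0],0]]' >/dev/null; python3 st.py
```

```text
5.0167 p [ 0.9484 -0.0647  0.2624] F [-0.0998  0.3248  0.4083] gap 0.9955917349366337 q [-0.1999  1.0677  0.2185  0.0481  1.7903  1.3858]
[[-0.9973  0.0727 -0.0017]
 [ 0.0042  0.0331 -0.9994]
 [-0.0726 -0.9968 -0.0333]]
5.4333 p [ 0.9459 -0.0591  0.304 ] F [ 0.9202 -1.5227  0.6383] gap 1.0012535781161678 q [-0.1959  1.0235  0.218   0.0522  1.7997  1.3927]
[[-0.9942  0.1078 -0.0017]
 [ 0.0051  0.0304 -0.9995]
 [-0.1077 -0.9937 -0.0308]]
```

```bash
for i in 1 2; do python3 -m jog '[[[-12,-5,3],0],[[-12,-5,3],0]]' >/dev/null; python3 st.py|tail -3|cut -c9-18; done; python3 -m jog '[[[-30,-12,8],0],[[-30,-12,8],0],[[-30,-12,8],0]]' >/dev/null; python3 st.py
```

```text
7  0.1362 
9  0.0281 
1 -0.9903 
   0.167  
1  0.0249 
8 -0.9856 
6.0167 p [ 0.9537 -0.1029  0.3463] F [ 0.928  -0.6074  0.4266] gap 1.0010736971775114 q [-0.2449  0.9811  0.218   0.0702  1.7549  1.3515]
[[-0.9804  0.1968 -0.004 ]
 [ 0.0085  0.0219 -0.9997]
 [-0.1966 -0.9802 -0.0231]]
```

```bash
for i in 1 2 3 4; do python3 -m jog '[[[-12,-4,6],0],[[-12,-4,6],0]]' >/dev/null; done; python3 st.py
```

```text
6.6833 p [ 0.9586 -0.193   0.3896] F [-0.4795  0.145   1.149 ] gap 0.9973631776838934 q [-0.3451  0.9422  0.2184  0.1076  1.6809  1.2634]
[[-0.95    0.3121 -0.009 ]
 [ 0.0099  0.0012 -1.    ]
 [-0.3121 -0.95   -0.0042]]
```

```bash
python3 -m jog '[[[4,0.3,0.2],0],[[8,0.6,0.4],0],[[12,0.9,0.6],0],[[16,1.2,0.8],0],[[20,1.5,1],0],[[24,1.8,1.2],0],[[28,2.1,1.4],0],[[32,2.4,1.6],0],[[36,2.7,1.8],0],[[40,3,2],0],[[44,3.3,2.2],0],[[47.5,3.6,2.4],0],[[49.5,3.7,2.5],0],[[49.5,3.7,2.5],0]]' >/dev/null; python3 st.py; python3 - <<'E'
from h import *
a=snap('wrist','w1')['frame'];b=snap('top','t1')['frame'][140:230,340:440]
print(load('w1')['vfov'])
b=cv2.resize(b,None,fx=4,fy=4,interpolation=cv2.INTER_CUBIC)
c=np.zeros((760,640,3),np.uint8);c[:400]=a;c[400:,:400]=b
cv2.imwrite('pics/m1.png',cv2.resize(c,(505,600))[:,:,::-1]); cv2.imwrite('pics/w1b.png',a[:,:,::-1])
E
```

```text
7.85 p [ 0.4941 -0.2097  0.1981] F [ 0.222  -0.3538  0.0708] gap 0.9969543818152975 q [-0.7284  0.3775  1.8953  0.3412  0.6675  0.6065]
[[-0.9525  0.3043 -0.0104]
 [ 0.0129  0.0061 -0.9999]
 [-0.3042 -0.9526 -0.0098]]
65.70646984690485
```

View pics/w1b.png

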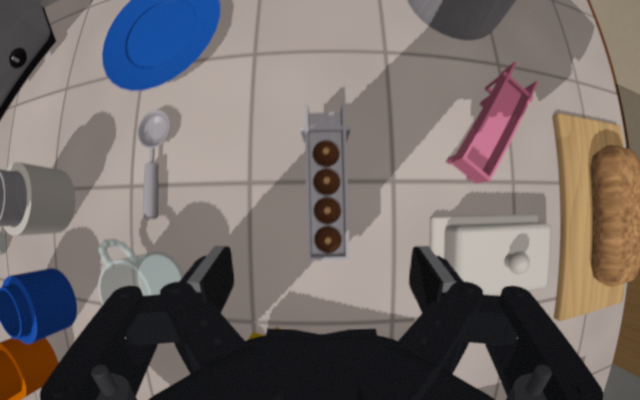

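The wrist view shows the scoop dead ahead between the open fingers. Wall-top corners are (308,107) and (344,107) at the nose and (308,256) and (347,256) at the back.

```bash
python3 - <<'E'
from h import *
np.set_printoptions(precision=4,suppress=True)
s=load('w1');P=[onz(s,u,v,.059,True) for u,v in((308,107),(344,107),(308,256),(347,256))]
n=(P[0]+P[1])/2;b=(P[2]+P[3])/2;print(n,b,np.linalg.norm(n-b),np.degrees(np.arctan2(*(n-b)[1::-1])))
c=(n+b)/2;x=(n-b)/np.linalg.norm(n-b);g=c+x*(-.0075);g[2]=.045;print('grip',g)
st=manip.sense();M=R.from_quat(st['tool_rot']).as_matrix()
t=g+M[:,1]*.0187;print('tcp',t,'shift',M.T@(t-st['tcp_pos'])*100)
E
```

```text
[ 0.6185 -0.2157  0.059 ] [ 0.4715 -0.2153  0.059 ] 0.1469526136267009 -0.12419511474594959
grip [ 0.5375 -0.2155  0.045 ]
tcp [ 0.5433 -0.2155  0.0272] shift [ 1.2345 17.845   0.3284]
```

```bash
python3 -m jog '[[[0.5,4,0.1],0],[[1,8,0.2],0],[[1.2,12,0.25],0],[[1.2,14.5,0.25],0],[[1.2,16.5,0.25],0],[[1.2,17.8,0.25],0],[[1.2,17.8,0.25],0]]' >/dev/null; python3 st.py;  python3 -m jog '[[[0,0,0],0],[[0,0,0],0],[[0,0,0],0],[[0,0,0],0],[[0,0,0],0],[[0,0,0],0],[[0,0,0],0],[[0,0,0],0],[[0,0,0],0]]' 3 60 >/dev/null; python3 st.py
```

```text
8.5333 p [ 0.5453 -0.2137  0.0247] F [0.4122 0.4033 0.2339] gap 0.9999561421214751 q [-0.6652  0.7487  1.8899  0.6665  0.3184  0.2961]
[[-0.9507  0.3101 -0.0068]
 [ 0.008   0.0028 -1.    ]
 [-0.31   -0.9507 -0.0051]]
9.2833 p [ 0.5436 -0.2139  0.0284] F [-0.3368 -0.1323  6.2966] gap 0.46088015286399836 q [-0.6675  0.7405  1.895   0.6657  0.3191  0.2961]
[[-0.9501  0.312  -0.0081]
 [ 0.0089  0.0009 -1.    ]
 [-0.3119 -0.9501 -0.0036]]
```

```bash
python3 -m jog '[[[-0.2,-0.5,0],0],[[-0.5,-1.5,0],0],[[-1,-3,0],0],[[-1.6,-5,0],0],[[-2.4,-7.3,0],0],[[-3.2,-9.8,0],0],[[-4,-12.2,0],0],[[-4.8,-14.6,0],0],[[-5.6,-17,0],0],[[-6.2,-19,0],0],[[-6.6,-20.1,0],0],[[-6.6,-20.1,0],0],[[-6.6,-20.1,0],0]]' >/dev/null; python3 st.py; python3 - <<'E'
from h import *
a=snap('scene','s2')['frame'];b=snap('wrist','w2')['frame']
cv2.imwrite('pics/m2.png',np.vstack([a[100:350,100:500],b[50:350,120:520]])[:,:,::-1])
E
```

```text
10.3667 p [ 0.5427 -0.2142  0.2386] F [-0.3405  0.0318 -3.5933] gap 0.4631510437958225 q [-0.6687  0.3697  1.7503  0.275   0.7924  0.7397]
[[-0.951   0.3092 -0.0081]
 [ 0.0092  0.0022 -1.    ]
 [-0.3091 -0.951  -0.0049]]
```

View pics/m2.png

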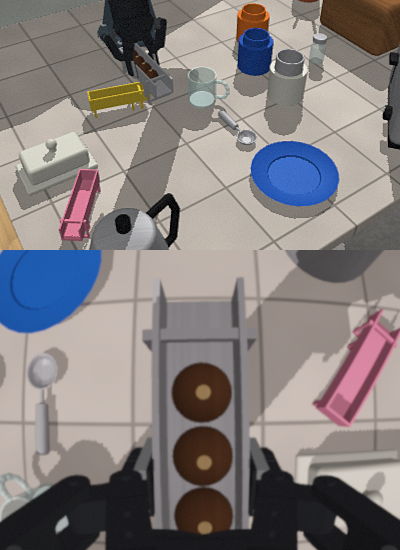

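The scoop is held level with the nuts in it. Gripping with the tool tilted 18° means a half turn about the tool's y tips the scoop about 36° nose-down. Next I carry it to the canister while turning.

```bash
python3 -m jog '[[[0,0,-0.4],-0.04],[[0,0,-1],-0.1],[[-0.5,0,-2],-0.2],[[-1,0,-3.5],-0.32],[[-1.5,0,-5.5],-0.44],[[-2,0,-7.5],-0.56],[[-2.5,0,-9.5],-0.68],[[-3,0,-12],-0.8],[[-3.5,0,-14.5],-0.92],[[-4,0,-17],-1.04],[[-4.5,0,-19.5],-1.16],[[-5,0,-22],-1.28],[[-5,0,-24],-1.4],[[-5,0,-26],-1.52],[[-5,0,-28],-1.63],[[-5,0,-29.5],-1.72],[[-5,0,-30.5],-1.79],[[-5,0,-31],-1.83],[[-5,0,-31],-1.83]]' >/dev/null; python3 st.py
```

```text
12.05 p [0.5919 0.0964 0.2532] F [-0.3834  0.1705 -2.9923] gap 0.45792867042139346 q [-0.0313  0.3637  1.7073  0.019   0.7609 -0.2954]
[[ 0.2384  0.3051  0.922 ]
 [-0.9684  0.0035  0.2493]
 [ 0.0728 -0.9523  0.2963]]
```

```bash
python3 - <<'E'
from h import *
from scipy.optimize import least_squares
# scoop in tool frame from w2 nose corners + gate bar (level, tcp then)
s=load('w2');tcp=np.array([.5427,-.2142,.2386])
ob=[((.07,.02,.059),(275,80)),((.07,-.02,.059),(361,80))]
def f(p):
    o=tcp+np.array([p[0],p[1],p[2]])
    return np.ravel([proj(s,o+np.array(a),True)-b for a,b in ob])
r=least_squares(f,[.009,0,-.028]);print(r.x,r.fun)
E
```

```text
[ 0.01011981  0.00015933 -0.03647282] [ 0.02441561  0.51711024  0.01194527 -0.51626105]
```

```bash
python3 -m jog '[[[-0.5,0,0.1],-0.05],[[-1.5,0,0.4],-0.13],[[-3,0,0.9],-0.25],[[-4.5,0,1.3],-0.37],[[-6,0,1.7],-0.49],[[-7.5,0,2.1],-0.61],[[-9,0,2.6],-0.73],[[-10,0,2.9],-0.85],[[-10.4,0,3],-0.97],[[-10.4,0,3],-1.08],[[-10.4,0,3],-1.18],[[-10.4,0,3],-1.26],[[-10.4,0,3],-1.31],[[-10.4,0,3],-1.31],[[-10.4,0,3],-1.31]]' >/dev/null; python3 st.py; python3 - <<'E'
from h import *
a=snap('scene','s3')['frame'];b=snap('top','t3')['frame'];w=snap('wrist','w3')['frame']
k=lambda i,f:cv2.resize(i,None,fx=f,fy=f,interpolation=cv2.INTER_CUBIC)
m=np.hstack([k(a[70:220,320:470],2.66),k(b[120:270,200:350],2.66)])
cv2.imwrite('pics/m3.png',m[:,:,::-1])
E
```

```text
13.3 p [0.596  0.2027 0.2555] F [ 1.7315 -0.2279 -2.1628] gap 0.45786234360512956 q [ 0.1752  0.4063  1.6258 -0.0719  0.8027 -1.3404]
[[ 0.9516  0.3072  0.0123]
 [-0.0136  0.0019  0.9999]
 [ 0.3072 -0.9516  0.006 ]]
```

View pics/m3.png

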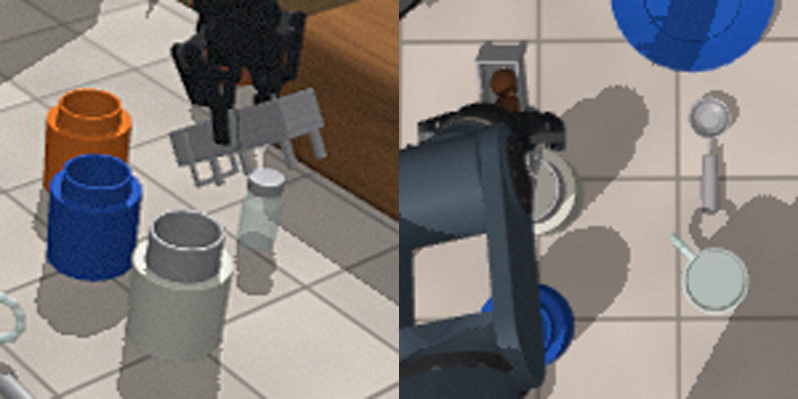

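View pics/w3.png

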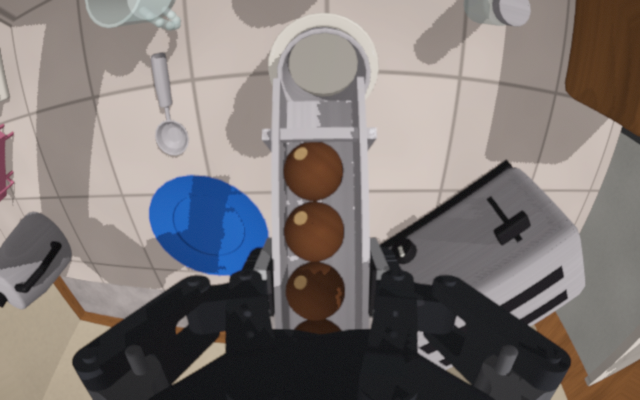

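```bash
python3 - <<'E'
from h import *
np.set_printoptions(precision=4,suppress=True)
s=load('w3');C=np.array([.530,.2045])
for r,z in((.05,.09),(.037,.124),(.033,.124)):
    print(r,z,[proj(s,[C[0]+a*r,C[1]+b*r,z],True) for a,b in((-1,0),(0,1),(0,-1))])
st=manip.sense();M=R.from_quat(st['tool_rot']).as_matrix()
T=lambda x,y,z: st['tcp_pos']-M[:,0]*.951*(x)+M[:,1]*.309*x-(M[:,0]*.309+M[:,1]*.951)*z+M[:,2]*(-y)*1
# scoop pt (x,y,z) rel to TCP(-.0095,0,.0284)
S=lambda x,y,z:T(x+.0095,y,z-.0284)
for p in((.07,.02,.059),(.07,-.02,.059),(.045,0,.003),(.045,.025,.049)): print(p,S(*p),proj(s,S(*p),True))
w=cv2.imread('pics/w3.png')[5:155,220:420];cv2.imwrite('pics/w3c.png',cv2.resize(w,None,fx=4,fy=4,interpolation=cv2.INTER_CUBIC))
E
```

```text
0.05 0.09 [array([321.4781,  12.3   ]), array([377.5837,  67.6973]), array([266.5768,  68.9295])]
0.037 0.124 [array([321.9463,  27.4574]), array([368.9981,  73.6387]), array([275.8618,  74.6565])]
0.033 0.124 [array([322.0052,  32.456 ]), array([364.0329,  73.5056]), array([280.8418,  74.4142])]
(0.07, 0.02, 0.059) [0.5138 0.184  0.2341] [278.0647  80.5783]
(0.07, -0.02, 0.059) [0.5142 0.224  0.2344] [368.2719  80.6949]
(0.045, 0, 0.003) [0.5671 0.2036 0.2036] [322.7597 157.7339]
(0.045, 0.025, 0.049) [0.5398 0.1787 0.2407] [268.4148 139.8213]
```

View pics/w3c.png

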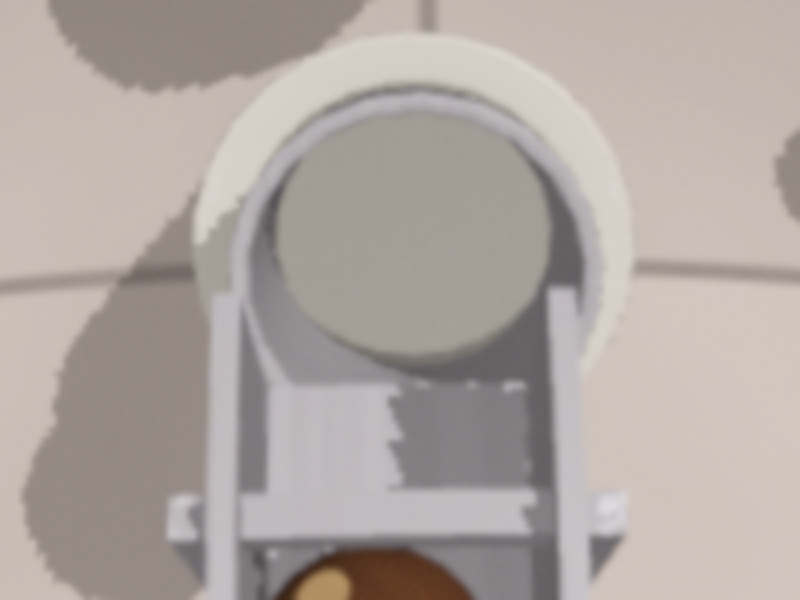

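Wrist crop: scoop over the collar, gate shut, nuts behind it. The collar centre is about 2–3 mm to +y of the scoop's line, so I correct for that and then approach.

```bash
python3 -m jog '[[[-0.3,0.8,0.1],0],[[-0.8,2.2,0.2],0],[[-1.3,3.6,0.25],0],[[-1.7,4.8,0.25],0],[[-2.1,5.9,0.25],0],[[-2.3,6.4,0.25],0],[[-2.3,6.4,0.25],0],[[-2.3,6.4,0.25],0]]' >/dev/null; python3 st.py|head -1|cut -c1-90; for i in 1 2 3 4; do python3 -m jog '[[[0,0,0],0]]' >/dev/null; python3 st.py|head -1|cut -c1-80; done
for i in 1 2 3 4 5 6; do python3 -m jog '[[[-0.03,0.1,0],0],[[-0.03,0.1,0],0]]' >/dev/null; python3 st.py|head -1|cut -c1-80; done
```

```text
14.1167 p [0.5945 0.2062 0.1885] F [ 0.2833 -0.456  -1.73  ] gap 0.45866511030281304 q [ 0
14.2 p [0.5951 0.2063 0.1895] F [-0.303  -0.5885 -1.9448] gap 0.4563848777138898
14.2833 p [0.5952 0.2063 0.1898] F [-0.0729  0.105  -1.8574] gap 0.4582346706468
14.3667 p [0.595  0.2063 0.1898] F [ 0.1019  0.0298 -2.5831] gap 0.4592985434904
14.45 p [0.5948 0.2062 0.1895] F [ 0.1011  0.1829 -2.4985] gap 0.458264057299108
14.6167 p [0.5945 0.2062 0.1879] F [-0.6054  0.171  -3.4243] gap 0.4576931234079
14.7833 p [0.5944 0.2061 0.1865] F [-0.2339 -0.3144 -2.8913] gap 0.4624897892698
14.95 p [0.5944 0.2062 0.1854] F [ 0.491   0.3308 -2.483 ] gap 0.458414054476026
15.1167 p [0.5945 0.2062 0.1844] F [ 0.0123  0.2013 -2.7153] gap 0.4554980237020
15.2833 p [0.5945 0.2062 0.1834] F [-0.2703 -0.0089 -2.5418] gap 0.4599325799415
15.45 p [0.5945 0.2062 0.1824] F [-0.3911 -0.1348 -1.7327] gap 0.458343426940063
```

```bash
for i in 1 2 3 4 5 6 7; do python3 -m jog '[[[-0.03,0.1,0],0],[[-0.03,0.1,0],0]]' >/dev/null; python3 st.py|head -1|cut -c1-60; done
```

```text
15.6167 p [0.5946 0.2062 0.1814] F [ 0.1729  0.2845 -2.5571]
15.7833 p [0.595  0.2062 0.1808] F [-0.0232 -0.1652  0.357 ]
15.95 p [0.5954 0.2063 0.18  ] F [0.5979 0.1597 0.5193] gap 
16.1167 p [0.5959 0.2063 0.1792] F [ 0.8451 -1.0085  1.137 ]
16.2833 p [0.5964 0.2063 0.1784] F [ 2.9293 -1.196   3.2549]
16.45 p [0.5968 0.2063 0.1775] F [ 4.3202 -0.8739  5.067 ] g
16.6167 p [0.5972 0.2064 0.1768] F [ 4.2078 -1.6612  6.3044]
```

Contact was felt at TCP z ≈ 0.181. The reaction, about 4.7 N along the gate axis plus friction, fits the bar sticking on the rim with the gate up about 6 mm. I continue along the gate's own axis.

```bash
for i in 1 2 3; do python3 -m jog '[[[0.06,0.12,0],0],[[0.06,0.12,0],0]]' >/dev/null; python3 st.py|head -1|cut -c1-60; done; python3 - <<'E'
from h import *
w=snap('wrist','w4')['frame'][0:300,200:440];a=snap('scene','s4')['frame'][90:200,340:450]
m=np.hstack([cv2.resize(w,(400,500)),cv2.resize(a,(400,400),interpolation=cv2.INTER_CUBIC)[:400].repeat(1,0) if 0 else cv2.copyMakeBorder(cv2.resize(a,(400,400),interpolation=cv2.INTER_CUBIC),0,100,0,0,0)])
cv2.imwrite('pics/m4.png',m[:,:,::-1])
E
```

```text
16.7833 p [0.598  0.2064 0.1758] F [ 4.5329 -1.9434  6.9781]
16.95 p [0.5988 0.2063 0.1748] F [ 4.0723 -1.719   6.4415] g
17.1167 p [0.5996 0.2063 0.1738] F [ 4.1631 -1.3571  6.4994]
```

View pics/m4.png

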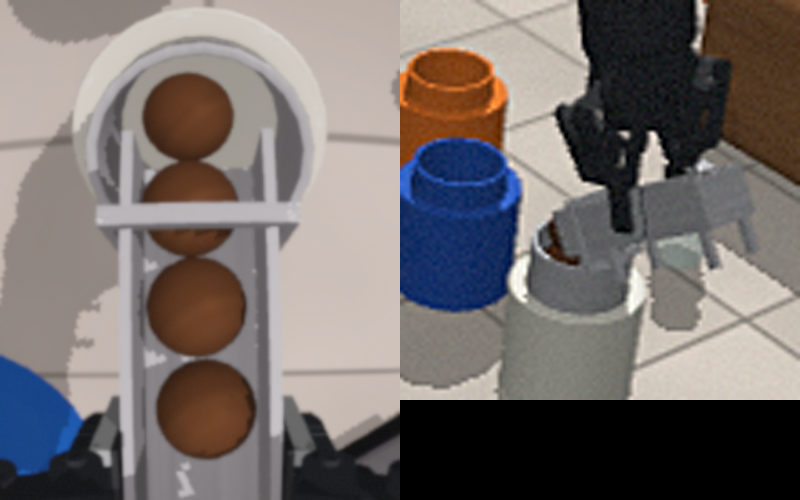

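The picture shows the gate raised and the nuts running through: the first is over the collar, the second under the bar. I hold.

```bash
python3 -m jog '[[[0,0,0],0],[[0,0,0],0],[[0,0,0],0],[[0,0,0],0],[[0,0,0],0],[[0,0,0],0],[[0,0,0],0],[[0,0,0],0],[[0,0,0],0],[[0,0,0],0],[[0,0,0],0],[[0,0,0],0],[[0,0,0],0],[[0,0,0],0],[[0,0,0],0]]' >/dev/null; python3 st.py|head -1|cut -c1-80; python3 - <<'E'
from h import *
w=snap('wrist','w5')['frame'][0:300,200:440]
cv2.imwrite('pics/m5.png',cv2.resize(w,(400,500))[:,:,::-1])
E
```

```text
18.4667 p [0.5995 0.2064 0.174 ] F [ 2.369  -0.8815  6.8855] gap 0.4590849917650
```

View pics/m5.png

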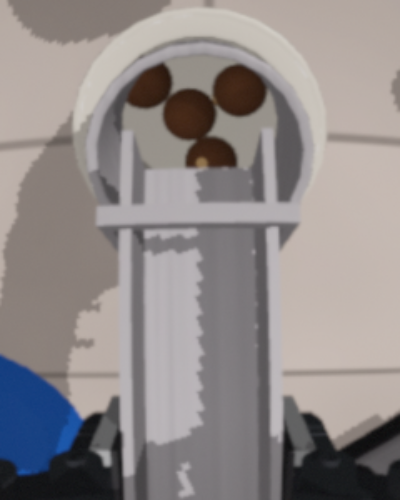

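All four nuts lie in the canister and the trough is empty. I lift off along the gate axis and carry the scoop back while undoing the half turn.

```bash
python3 -m jog '[[[-0.15,-0.4,0],0],[[-0.4,-1.2,0],0],[[0,-2.6,0],0],[[0.6,-4.4,0],0],[[1.2,-6.2,0],0],[[1.8,-7.8,0],0],[[2.1,-8.8,0],0],[[2.1,-8.8,0],0]]' >/dev/null; python3 st.py|head -1|cut -c1-60
python3 -m jog '[[[0,0,-0.5],0.04],[[-0.5,0,-1.5],0.12],[[-1,0,-3],0.24],[[-1.5,0,-5.5],0.36],[[-2,0,-8],0.48],[[-2.5,0,-10.5],0.6],[[-3,0,-13],0.72],[[-3.5,0,-15.5],0.84],[[-4,0,-18],0.96],[[-4.5,0,-20.5],1.08],[[-5,0,-23],1.2],[[-5,0,-26],1.32],[[-5,0,-29],1.44],[[-5,0,-32],1.56],[[-5,0,-35],1.68],[[-5,0,-37.5],1.8],[[-5,0,-39.5],1.92],[[-5,0,-41],2.04],[[-5,0,-42],2.16],[[-5,0,-42],2.28]]' >/dev/null; python3 st.py
python3 -m jog '[[[0,0,0],0.12],[[0,0,0],0.24],[[0,0,0],0.36],[[0,0,0],0.48],[[0,0,0],0.6],[[0,0,0],0.72],[[0,0,0],0.81],[[0,0,0],0.86],[[0,0,0],0.86],[[0,0,0],0.86]]' >/dev/null; python3 st.py
```

```text
19.1833 p [0.5896 0.2061 0.2636] F [ 0.297   0.2752 -1.3516]
20.85 p [ 0.5375 -0.215   0.2425] F [ 0.0564  0.3793 -2.2177] gap 0.45870636604657433 q [-0.6763  0.3594  1.753   0.2735  0.8047 -0.1159]
[[-0.6333  0.3062  0.7107]
 [-0.7458  0.0038 -0.6662]
 [-0.2067 -0.952   0.226 ]]
21.6833 p [ 0.5375 -0.2125  0.2429] F [-0.5311 -0.2772 -2.2167] gap 0.4573518003269132 q [-0.673   0.3576  1.7545  0.274   0.8052  0.7373]
[[-0.9519  0.3063 -0.0066]
 [ 0.0086  0.0053 -0.9999]
 [-0.3062 -0.9519 -0.0077]]
```

```bash
python3 -m jog '[[[0.3,0.95,0],0],[[1,3.1,0],0],[[1.9,5.9,0],0],[[2.8,8.7,0],0],[[3.7,11.5,0],0],[[4.5,14,0],0],[[5.2,16.2,0],0],[[5.8,18,0],0],[[6.2,19.1,0],0],[[6.3,19.5,0],0],[[6.3,19.5,0],0],[[6.3,19.5,0],0]]' >/dev/null; python3 st.py|head -1|cut -c1-60
for i in 1 2 3 4 5; do python3 -m jog '[[[0.05,0.15,0],0],[[0.05,0.15,0],0]]' >/dev/null; python3 st.py|head -1|cut -c1-60; done
```

```text
22.6833 p [ 0.5393 -0.2126  0.0396] F [-0.1944  0.3575 -2.07
22.85 p [ 0.5397 -0.2129  0.039 ] F [ 0.1311 -0.2    -1.2108
23.0167 p [ 0.5395 -0.2127  0.0371] F [-0.284   0.1333 -2.09
23.1833 p [ 0.5392 -0.2126  0.0351] F [ 0.5122  0.2433 -2.53
23.35 p [ 0.5391 -0.2125  0.0332] F [ 0.3013  0.6058 -2.2898
23.5167 p [ 0.5391 -0.2124  0.0315] F [ 0.0418  0.3459 -3.25
```

```bash
for i in 1 2 3 4 5; do python3 -m jog '[[[0.03,0.08,0],0],[[0.03,0.08,0],0]]' >/dev/null; python3 st.py|head -1|cut -c1-60; done
```

```text
23.6833 p [ 0.5391 -0.2125  0.0308] F [ 0.9876  0.1537 -1.43
23.85 p [ 0.5391 -0.2125  0.03  ] F [-0.0278  0.2812 -1.6451
24.0167 p [ 0.539  -0.2125  0.0292] F [ 0.2562  0.8156 -2.71
24.1833 p [ 0.5391 -0.2125  0.0285] F [-0.1144 -0.0792 -0.40
24.35 p [ 0.5391 -0.2125  0.0284] F [-1.9965  0.505   4.315
```

On the tiles at the same TCP height as at the grasp (0.0284). I release, retreat and look.

```bash
python3 -m jog '[[[0,0,0],0],[[0,0,0],0],[[0,0,0],0],[[0,0,0],0],[[0,0,0],0],[[0,0,0],0],[[0,0,0],0],[[0,0,0],0]]' 8.5 >/dev/null; python3 st.py|head -1|cut -c1-80; python3 -m jog '[[[0,-0.5,0],0],[[0,-2,0],0],[[0,-4.5,0],0],[[0,-8,0],0],[[0,-12,0],0],[[0,-16,0],0],[[0,-19,0],0],[[0,-20,0],0],[[0,-20,0],0],[[0,-20,0],0]]' >/dev/null; python3 st.py|head -1|cut -c1-80; python3 - <<'E'
from h import *
a=snap('scene','s6')['frame'];w=snap('wrist','w6')['frame'];t=snap('top','t6')['frame']
m=np.hstack([cv2.resize(a[80:320,120:440],(400,300)),cv2.resize(w,(400,250))[:250] if 0 else cv2.resize(w[0:360,80:560],(400,300))])
m2=np.hstack([cv2.resize(t[60:280,150:510],(400,244)),cv2.resize(a[130:280,210:430],(400,273))[:244]])
cv2.imwrite('pics/m6.png',np.vstack([m,m2])[:,:,::-1])
E
```

```text
25.0167 p [ 0.539  -0.2125  0.0275] F [ 0.0397 -0.2312  0.156 ] gap 0.9974224846
25.85 p [ 0.4769 -0.213   0.2178] F [ 0.082  -0.3574 -0.4806] gap 0.997099317112
```

View pics/m6.png

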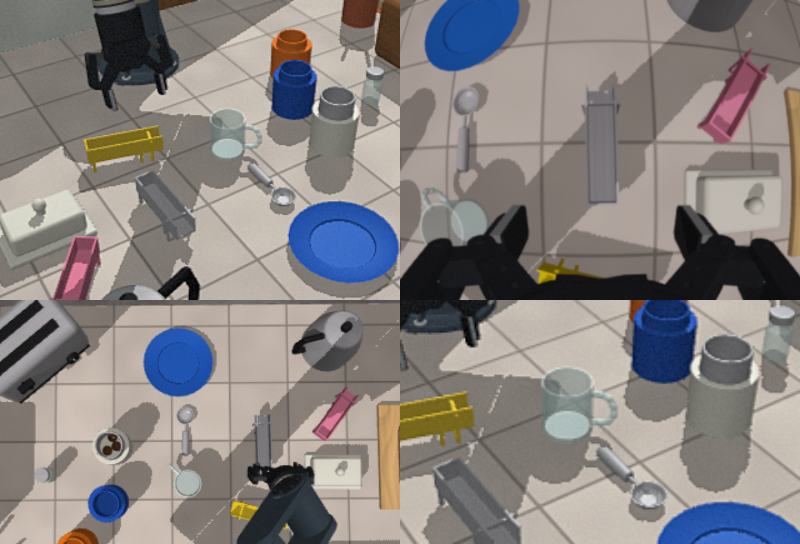

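The scoop stands upright and empty on the tiles, the nuts show in the white canister in the top view, the gripper is clear and the bystanders are undisturbed.

```bash
python3 -c "
from station import workorder
print(workorder.sign_off())"
```

```text
the job is handed in; nothing more can be done
None
```

The job is done and handed in at about 26 s of the 56 s allowed. All four nuts are in the white canister, and the empty scoop stands upright on the tiles near where it started.

**How it was tipped:** the moves only allow a turn about the fingers' axis. I tilted the tool about 18° by pushing it against its reach limit, which costs it some tilt each time. I then gripped the scoop level, and a half turn tipped it about 36° nose-down.

**Pouring:** I felt the rim about where the pictures put it, roughly 0.125 m up. The gate opened and the nuts ran through. The push on the scoop peaked at about 10 N in total. By my estimate 4–6 N of that was along the gate's spring and the rest was sideways friction on the bar, which is more than the bare spring force.

**Last checks:**
- **Nuts:** the wrist picture showed four nuts inside the collar and the visible part of the trough empty. The last view shows the whole trough empty and no nut on the tiles.
- **Scoop:** it touched down at the same tool height as when I gripped it, and the final pictures show it level on its legs.
- **Everything else:** by eye, the mug, spoon, plate, butter dish and shaker look unmoved, and the gripper is clear.

**One disagreement:** a rough picture fit put the scoop 8 mm lower in the grip than the grasp did. I put this down to poor depth in that fit. The later contact heights agreed with the grasp.

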